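# Fold down the cup step and set the thin glass under the spout

## Robot

A 6-joint arm with a two-finger parallel gripper is mounted at the origin on the work surface. World frame = base frame: x ahead of the robot, y to its left, z up, the work surface at z = 0. Lengths are in m, angles in degrees, forces in N, time in s.
With the tool pointing down it reaches from about 0.25 to 0.725 m from the base axis. Payload 9.7 kg.
Tool frame: the origin (TCP) lies midway between the tips of the shut fingers; the grasp point (between the pads) lies 19 mm behind it; z points along the fingers, y is the line along which they close (so a half turn about z gives the same grasp; the last joint's range is limited). The gripper opens to 85 mm and grips with 20 to 120 N. Pads are 22 mm wide; open, the fingers measure 114 mm over their backs; the gripper's body (76 mm by 85 mm) begins 54 mm behind the grasp point. The pads swing forward as they close: fully open they stand 13 mm farther back than shut.
Start: joints at [-68.468, 4.979, 10.078, 95.1, 0, 90], TCP at [0.202, -0.512, 0.231] pointing down, gripper open.
Joint ranges: [-179.16, 179.16], [-48.56, 103.87], [-65.8, 70.77], [-126.05, 130.52], [-82.76, 87.17], [-180, 180]. Speed limits (degrees/s): [127.2, 127.2, 147.25, 180, 180, 180].

## Interface

Orientations are given as [roll, pitch, yaw] about the fixed x, y, z axes, in that order (R = Rz(yaw) Ry(pitch) Rx(roll)).
In Python, from workcell import readout, imaging, bot, spotter gives the robot as it stands.
- The arm moves only by the shell command python3 -m jog 'ROWS' [FORCE]. ROWS is JSON, a list of rows, each an object with "rotation": the turn, a rotation vector about the world's x, y, z in degrees, a list of three; "translation": the shift along the world's x, y, z in mm, a list of three; "grip": the finger opening in mm, from 0 to 85.4. In form: [{"rotation": [wx, wy, wz], "translation": [dx, dy, dz], "grip": grip}, ...]. A call has 1 to 20 rows; each row is the pose to reach, as a shift and turn from the pose commanded when the call began; what a row does not reach only later rows make up. A row lasts 1/10 s, in which the tool goes at most 50 mm and 8.59 degrees, less where a joint would pass 70% of its speed; a pose out of reach is approached as far as the arm can. A call with a gripper value outside its range is refused whole. The fingers move at their own pace and stop on an object; FORCE is the grip in N (left out, the last holds). Time passes only in rows, so rows that repeat a pose let the fingers close. It gives the time, the measured TCP pose, the force, the opening and the grip force at its end, in the units of the state.
- readout.get_obs(): the state, without advancing time (a new reading comes with each control period).
- imaging.camera(name): name is "scene" or "top" or "wrist"; returns (picture, depth): 480x640x3 uint8, red, green, blue; 480x640 float32, m along the optical axis (not along the pixel's ray), 0 where there is no reading.
- imaging.camera_info(name): a dict with "vertical_fov" (degrees; the focal length in pixels is half the picture's height over the tangent of half this angle, whatever the lens; pixels are square), "cx", "cy" (the principal point, pixels), "extrinsics" (4x4, takes a point from camera to world coordinates); the wrist camera has in their place "tool_from_camera" (4x4, takes a point from camera to tool coordinates, whose origin is the TCP and whose axes are the flange's). Camera axes: x right, y down, z forward; pixel columns grow to the right and rows downward; lengths in m; the calibration is good to about 2 mm. A picture is of the moment at which its call begins: read the wrist's pose just before it. camera_info takes no time and is no camera call.
- bot.job_done(): hands the job in; it is judged then, once.
Trained networks look in the newest picture that a camera, given by its name, has taken for a name from the list of things; names that differ only in an ending like _2 or _b are one class to them, and where a whole thing is asked for, a point or a joint stands for the part that bears it (a point fixed in the world has none). Each returns a list of dicts, best first, with "confidence" (0 to 1); they miss things now and then, are a little off and sometimes report something else, mostly with a low value. They report only what shows in the picture. A call takes as long as a camera call. They do not tell look-alikes from the thing itself.
- spotter.spot_in(camera, target): "box" ([centre column, centre row, width, height] in pixels, round what is visible of it).
- spotter.mark_of(camera, target): "uv" ([column, row] in pixels: a listed point, or the origin of a listed thing).
The state is a dict: "time": time; "q": joint angles; "qd": joint speeds; "joint_efforts": joint torques, N m; "ee_pos": TCP position; "tcp_rot": TCP orientation; "wrist_force": force on the tool from outside, world axes, zero at the start; "torque": the same for the moment, N m; "opening": finger opening in m; "grasp_force": force on a finger pad.
Only numpy, scipy, OpenCV 4.12 (cv2) and the standard library are available. Lean on these libraries where they do the work, as an engineer would, in place of code of your own. Each camera call takes 0.05 s, during which the arm holds its last target. There are 200 camera calls.

## Task

Get the coffee machine ready for the next drink: first fold its cup step out and down until it snaps home level, then stand the tall thin glass on it, upright and centred under the spout. The glass is fragile, so hold it with only a light grip, keep it upright on the way and set it down softly; do not shove the machine, and leave the mug, the milk jug and the tamper where they are.

Things in the scene. Friction and masses are not known exactly. Their poses are not given: they have to be found in the camera images.
- machine: Coffee machine, fixed, red, 260 mm wide, 300 deep, 380 high. Origin: on the counter, middle of the foot of its front face; +x level into the machine, z up; its front parts are at negative x. A black outlet head, 80 mm wide, juts 92 mm from the face, underside 290 mm up, so reach the step tilted about 40 degrees, heading into the face. Drip tray at the foot: 135 mm deep, 22 mm high.
- spout (a point): Mouth of the spout, a 12 mm long stub of 18 mm diameter under the outlet head; 279 mm above the counter, 67 mm in front of the face, straight above the middle of the folded-down step.
- step (a joint): Cup step: steel plate 110 mm long, 120 wide, 8 thick; level hinge along machine y, 12 mm before the face, 70 mm up. 0: upright against the face; grows as the free edge swings out and down; 1.571: level, home, upper side 70 mm up. Starts ajar, 0.5 to 0.85: shut fingertips fit behind the edge. Stiff, stays where left (2-3 N at edge); at 1.2 to 1.4 a spring detent resists, then it snaps home.
- step_edge (a point): Middle of the step's free edge, on the side that faces the machine when folded (the upper side when down). Axes of the step: z from hinge to free edge, x out of that side.
- step_spot (a point): Middle of that same side of the step, 55 mm from the hinge and from the free edge: where the glass must stand, under the spout. Same axes; with the step down its x points up.
- glass: Tall clear glass, no handle, 110 mm high, 56 mm across at the foot, 58 at the rim, 0.2 to 0.3 kg, open top. Origin: centre of its underside; z up. Stands on the counter. Breaks if a finger presses it with more than about 40 N (a 20 to 30 N grip holds it well) or if it knocks against the machine or step with more than 35 N.
- mug: White mug with a handle, 80 mm across, 90 mm high, origin at the centre of its underside; a bystander.
- jug: Steel milk jug with a handle, 76 mm across, 95 mm high, origin at the centre of its underside; a bystander.
- tamper: Dark steel coffee tamper, 58 mm across at the foot, 90 mm high, origin at the centre of its underside; a bystander.
There are look-alikes about, which are no part of the job. Of the things shaped like the glass, the clear one is meant.

How it is judged:
By the outcome, as a careful person would: the job done as asked, in the order asked, and still so for the second after the job is handed in, with the robot touching nothing.
It also fails if it takes over 61 s, if anything falls off the work surface, if the arm or the gripper's body presses on something with over 40 N, if the wrist force passes 120 N, or if a joint passes its speed limit or range.

## Working session

There is one attempt and no reset: what is moved stays moved. The work goes in short steps, Python scripts to look and compute and a shell command to move; the robot and the scene stay as the last step left them, time stands still between calls to the robot, and variables do not carry over. Pictures are saved under pics/ and viewed, at most 10 in all, crops included, and the job is handed in when it is done.

```bash
ls; mkdir -p pics; cat > h.py <<'E'
import numpy as np, cv2
from scipy.spatial.transform import Rotation as R
from workcell import readout, imaging, bot, spotter
def T_of(cam):
    i=imaging.camera_info(cam)
    if 'extrinsics' in i: return np.array(i['extrinsics']),i
    o=readout.get_obs(); T=np.eye(4); T[:3,3]=o['ee_pos']; T[:3,:3]=R.from_euler('xyz',o['tcp_rot'],degrees=True).as_matrix()
    return T@np.array(i['tool_from_camera']),i
def ray(T,i,uv):
    f=240/np.tan(np.radians(i['vertical_fov']/2))
    d=np.array([(uv[0]-i['cx'])/f,(uv[1]-i['cy'])/f,1.]); return T[:3,3],T[:3,:3]@d
def proj(T,i,p):
    f=240/np.tan(np.radians(i['vertical_fov']/2)); c=T[:3,:3].T@(np.array(p)-T[:3,3]); return f*c[0]/c[2]+i['cx'],f*c[1]/c[2]+i['cy']
def cloud(T,i,d):
    f=240/np.tan(np.radians(i['vertical_fov']/2)); v,u=np.mgrid[:480,:640]
    P=np.stack([(u-i['cx'])/f*d,(v-i['cy'])/f*d,d],-1); return P@T[:3,:3].T+T[:3,3]
def tri(rs):
    A=np.zeros((3,3));b=np.zeros(3)
    for o,d in rs:
        d=d/np.linalg.norm(d);M=np.eye(3)-np.outer(d,d);A+=M;b+=M@o
    return np.linalg.solve(A,b)
E
python3 - <<'E'
from h import *
o=readout.get_obs(); print(o['ee_pos'],o['tcp_rot'],o['time'],o['wrist_force'])
for c in ['scene','top','wrist']:
    T,i=T_of(c); p,d=imaging.camera(c); cv2.imwrite(f'pics/{c}0.png',p[:,:,::-1]); np.save(f'{c}0.npy',d)
    print(c,{k:v for k,v in i.items() if k!='extrinsics'}, T.round(3).tolist())
    if c!='wrist':
      for t in ['machine','spout','step_edge','step_spot','glass','mug','jug','tamper']:
        for r in spotter.mark_of(c,t)[:4]:
            u=np.array(r['uv']).round(1); print(t,u,round(r['confidence'],2))
E
```

```text
pics
[ 0.20178592 -0.5114182   0.23058625] [-1.79926609e+02  8.63228399e-04  2.15315224e+01] 0.0 [ 0.09492549 -0.12662935 -0.08442547]
scene {'vertical_fov': 46.75974814569943, 'cx': 327.11557564771215, 'cy': 238.68801577970825} [[-0.933, 0.209, -0.295, 0.959], [0.361, 0.552, -0.752, 0.89], [0.006, -0.807, -0.59, 0.841], [0.0, 0.0, 0.0, 1.0]]
machine [311.3 230.7] 0.75
machine [331.1 145.6] 0.28
spout [330.9 146.7] 0.73
step_edge [329.4 190.9] 0.92
step_spot [326.4 201. ] 0.7
glass [269.5 327.1] 0.9
glass [277.4 293.5] 0.84
glass [333.2 305.1] 0.8
glass [242.8 283.9] 0.74
mug [410.5 296.8] 0.89
mug [329.6 189.1] 0.64
jug [395.9 374.1] 0.74
tamper [314.3 375.7] 0.9
tamper [333.6 303.5] 0.52
top {'vertical_fov': 52.99116649094542, 'cx': 326.16573182029094, 'cy': 241.43567236115015} [[-0.03, -0.996, 0.084, 0.517], [-1.0, 0.029, -0.007, 0.046], [0.004, -0.084, -0.996, 0.978], [0.0, 0.0, 0.0, 1.0]]
machine [452.5 253.2] 0.73
spout [459.5 260.7] 0.96
step_edge [437.9 260.9] 0.96
step_edge [303.  320.3] 0.6
step_spot [446.9 259. ] 0.96
glass [323.  233.9] 0.94
glass [383.6 153.9] 0.84
glass [307.1 160.9] 0.72
glass [350.4 184.6] 0.57
mug [303.5 321. ] 0.67
jug [207.5 258.1] 0.72
tamper [232.  182.9] 0.57
wrist {'vertical_fov': 62.4122755417008, 'cx': 318.5347509244812, 'cy': 239.60421349050404, 'tool_from_camera': array([[ 7.57410496e-04, -9.48442400e-01, -3.16948639e-01,
         8.07891612e-02],
       [ 9.99999684e-01,  7.94573588e-04,  1.19987128e-05,
        -4.75777612e-04],
       [ 2.40458929e-04, -3.16948548e-01,  9.48442703e-01,
        -1.42542888e-01],
       [ 0.00000000e+00,  0.00000000e+00,  0.00000000e+00,
         1.00000000e+00]])} [[0.368, -0.882, -0.295, 0.277], [-0.93, -0.349, -0.116, -0.482], [-0.0, 0.317, -0.948, 0.374], [0.0, 0.0, 0.0, 1.0]]
```

View pics/scene0.png

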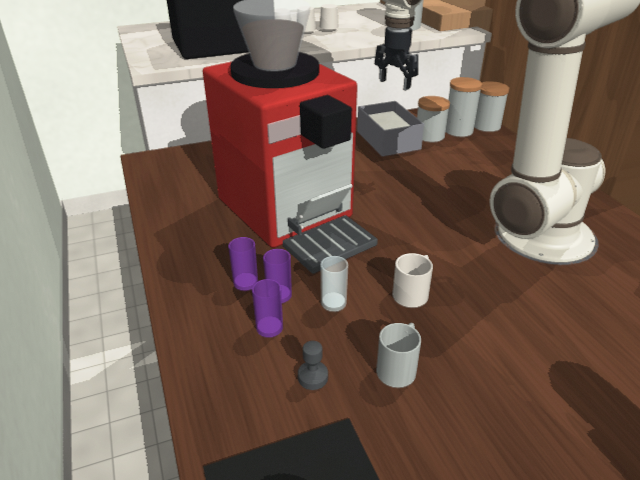

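View pics/top0.png

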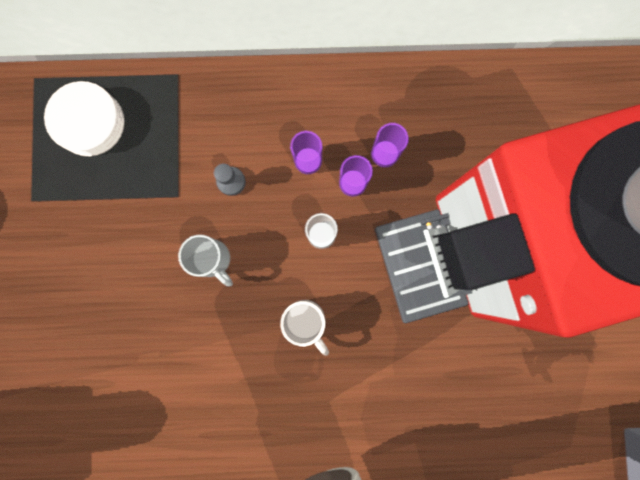

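The scene shows the clear glass at (333,305), with three purple look-alikes at (243,284), (277,294) and (269,327). In the top view the clear glass is at (321,232) and the purple ones are at (307,155), (355,178) and (390,147). I choose the clear one. The step is ajar at scene (329,191) and top (438,261).

```bash
python3 - <<'E'
from h import *
Ts,is_=T_of('scene');Tt,it=T_of('top')
S=dict(spout=(330.9,146.7),edge=(329.4,190.9),spot=(326.4,201),glass=(333.2,305.1),mug=(410.5,296.8),jug=(395.9,374.1),tamper=(314.3,375.7),purple=(277.4,293.5),purple2=(269.5,327.1),machine=(311.3,230.7))
Tp=dict(spout=(459.5,260.7),edge=(437.9,260.9),spot=(446.9,259),glass=(323,233.9),mug=(303.5,321),jug=(207.5,258.1),tamper=(232,182.9),purple=(350.4,184.6),purple2=(307.1,160.9),machine=(452.5,253.2))
for k in S:
    r1=ray(Ts,is_,S[k]);r2=ray(Tt,it,Tp[k]);P=tri([r1,r2])
    g=abs(np.dot(r2[0]-r1[0],np.cross(r1[1],r2[1])))/np.linalg.norm(np.cross(r1[1],r2[1]))
    print(k,P.round(4),'gap',g.round(4))
ps=cv2.imread('pics/scene0.png').astype(int);d=np.load('scene0.npy');C=cloud(Ts,is_,d)
red=(ps[...,2]>120)&(ps[...,1]<70)&(ps[...,0]<70)&(d>0)
# front face: panel and red strips below head, cols 270-355 rows 140-225
m=np.zeros((480,640),bool);m[150:225,275:352]=1;m&=(d>0)
P=C[m];P=P[(P[:,2]>0.04)&(P[:,2]<.28)]
best=None;rng=np.random.default_rng(0)
for _ in range(800):
    a=P[rng.choice(len(P),2,0)];v=a[1]-a[0];n=np.array([-v[1],v[0]]);L=np.linalg.norm(n)
    if L<.05: continue
    n/=L;e=abs((P[:,:2]-a[0,:2])@n);s=(e<.003).sum()
    if best is None or s>best[0]: best=(s,n,a[0,:2])
s,n,a=best;In=P[abs((P[:,:2]-a)@n)<.004];c=In[:,:2].mean(0);n=np.linalg.svd(In[:,:2]-c,full_matrices=False)[2][1]
if n[1]>0:n=-n
print('face',len(P),s,'inward n',n,'yaw',np.degrees(np.arctan2(n[1],n[0])),'c',c)
t=np.array([-n[1],n[0]])
# red extents
Q=C[red];q=(Q[:,:2]-c)
sel=(Q[:,2]>.05)&(Q[:,2]<.37)&(abs(q@n)<.006);print('red lateral ext',np.percentile((q@t)[sel],[0.5,99.5]))
# top view red top
dt=np.load('top0.npy');Ct=cloud(Tt,it,dt);pt=cv2.imread('pics/top0.png').astype(int)
rt=(pt[...,2]>120)&(pt[...,1]<70)&(pt[...,0]<70)&(dt>0)
Q=Ct[rt];Q=Q[(Q[:,2]>.36)&(Q[:,2]<.4)];q=Q[:,:2]-c
print('top red z',np.median(Q[:,2]),'inward',np.percentile(q@n,[.3,50,99]),'lat',np.percentile(q@t,[.3,99.7]))
for nm,p in [('spout',(459.5,260.7))]: pass
E
```

```text
spout [ 0.5427 -0.1526  0.2756] gap 0.0004
edge [ 0.5474 -0.1474  0.1645] gap 0.0004
spot [ 0.5488 -0.1718  0.1233] gap 0.0063
glass [ 0.6145  0.0464 -0.0071] gap 0.0033
mug [ 0.4413  0.0896 -0.0018] gap 0.0021
jug [0.5742 0.2801 0.0027] gap 0.0035
tamper [0.7247 0.229  0.0054] gap 0.0009
purple [ 0.7183 -0.0152  0.0072] gap 0.0089
purple2 [0.7671 0.0738 0.0042] gap 0.0007
machine [ 0.5687 -0.2147  0.0107] gap 0.0028
face 5360 3748 inward n [ 0.24975512 -0.96830903] yaw -75.53697813752369 c [ 0.57538517 -0.20902772]
red lateral ext [-0.13913699  0.11344738]
top red z 0.37998116235438106 inward [-1.62929257e-04  6.42503283e-02  1.80214610e-01] lat [-0.14240361  0.11532446]
```

```bash
cat >> h.py <<'E'
n=np.array([.24976,-.96831,0]);t=np.array([.96831,.24976,0]);z=np.array([0,0,1.]);O=np.array([.5628,-.2123,0])
def M(o,l,h): return O-n*o+t*l+z*h
def tilt(a):
    a=np.radians(a); zt=np.sin(a)*n-np.cos(a)*z; return np.c_[np.cross(t,zt),t,zt]
def delta(P,Rt):
    o=readout.get_obs(); Rc=R.from_euler('xyz',o['tcp_rot'],degrees=True)
    return (1000*(P-o['ee_pos'])).round(1),(R.from_matrix(Rt)*Rc.inv()).as_rotvec(degrees=True).round(2)
E
python3 - <<'E'
from h import *
print(delta(M(.23,0,.34),tilt(40)))
th=.525;ph=np.radians(40)
H=np.array([.012,.07]);b=np.array([np.sin(ph),np.cos(ph)]);w=np.array([np.cos(ph),-np.sin(ph)])*.011
E=H+.11*np.array([np.sin(th),np.cos(th)]);print('edge',E)
tip=E-b*.022-w*1.7
print('pre',M(*[(tip+b*.08)[0],0,(tip+b*.08)[1]]),'tip o,z',tip,M(tip[0],0,tip[1]))
E
```

```text
(array([303.5, 522. , 108.7]), array([-38.83,  19.79,  79.29]))
edge [0.06713343 0.16518563]
pre [ 0.5402991  -0.12506487  0.22163634] tip o,z [0.03866707 0.16035278] [ 0.55314251 -0.17485829  0.16035278]
```

```bash
python3 -m jog '[{"rotation":[0,0,0],"translation":[40,150,100],"grip":0},{"rotation":[0,0,0],"translation":[50,150,110],"grip":0},{"rotation":[0,0,0],"translation":[90,350,110],"grip":0},{"rotation":[0,0,0],"translation":[90,350,110],"grip":0},{"rotation":[0,0,0],"translation":[90,400,110],"grip":0},{"rotation":[0,0,0],"translation":[90,400,110],"grip":0},{"rotation":[0,0,0],"translation":[90,400,110],"grip":0},{"rotation":[0,0,0],"translation":[90,400,110],"grip":0},{"rotation":[0,0,0],"translation":[90,400,110],"grip":0},{"rotation":[0,0,0],"translation":[90,400,110],"grip":0},{"rotation":[0,0,0],"translation":[90,400,110],"grip":0},{"rotation":[0,0,0],"translation":[90,400,110],"grip":0}]'
```

```text
time: 2.15
ee_pos: [0.2918, -0.1122, 0.3411]
tcp_rot: [180.0, 0.0, 21.5]
wrist_force: [-0.4, -0.3, 0.6]
opening: 0.0001
grasp_force: 0.0
```

```bash
python3 -m jog '[{"rotation":[-38.8,19.8,79.3],"translation":[214,123,0],"grip":0},{"rotation":[-38.8,19.8,79.3],"translation":[214,123,0],"grip":0},{"rotation":[-38.8,19.8,79.3],"translation":[214,123,0],"grip":0},{"rotation":[-38.8,19.8,79.3],"translation":[214,123,0],"grip":0},{"rotation":[-38.8,19.8,79.3],"translation":[214,123,0],"grip":0},{"rotation":[-38.8,19.8,79.3],"translation":[214,123,0],"grip":0},{"rotation":[-38.8,19.8,79.3],"translation":[214,123,0],"grip":0},{"rotation":[-38.8,19.8,79.3],"translation":[214,123,0],"grip":0},{"rotation":[-38.8,19.8,79.3],"translation":[214,123,0],"grip":0},{"rotation":[-38.8,19.8,79.3],"translation":[214,123,0],"grip":0},{"rotation":[-38.8,19.8,79.3],"translation":[214,123,0],"grip":0},{"rotation":[-38.8,19.8,79.3],"translation":[214,123,0],"grip":0},{"rotation":[-38.8,19.8,79.3],"translation":[214,123,0],"grip":0},{"rotation":[-38.8,19.8,79.3],"translation":[214,123,0],"grip":0}]'
python3 - <<'E'
from h import *
o=readout.get_obs();print(o['time'],o['ee_pos'],o['tcp_rot'],np.round(o['q'],1),o['wrist_force'])
print(delta(M(.23,0,.34),tilt(40)))
T,i=T_of('wrist');p,d=imaging.camera('wrist');np.save('w1.npy',d);np.save('w1T.npy',T);cv2.imwrite('pics/w1.png',p[:,:,::-1])
for k in ['step_edge','step_spot','spout','glass']:
    print(k,[(np.round(r['uv'],1),round(r['confidence'],2)) for r in spotter.mark_of('wrist',k)[:3]])
print('pred edge',proj(T,i,M(.0671,0,.1652)),'spot',proj(T,i,M(.0396,0,.1176)),'spout',proj(T,i,M(.067,0,.279)))
E
```

```text
time: 3.55
ee_pos: [0.5061, 0.0105, 0.3412]
tcp_rot: [180.0, 39.9, 104.3]
wrist_force: [-0.0, -0.6, 0.4]
opening: 0.0003
grasp_force: 0.0
3.55 [0.5061227  0.01054146 0.34123338] [179.98775718  39.93575159 104.25167995] [ 22.2   1.2  10.9 106.3 -39.5 100.3] [-0.00382985 -0.58672715  0.36019241]
(array([-0.8, -0.1, -1.2]), array([-0.06, -0.01,  0.2 ]))
step_edge [(array([316.6, 207.7]), 0.84), (array([318. , 185.2]), 0.34)]
step_spot [(array([316.6, 182.5]), 0.71)]
spout []
glass [(array([512.6,  28.3]), 0.68)]
pred edge (np.float64(318.89070598636977), np.float64(206.96054477610178)) spot (np.float64(318.87067438232975), np.float64(187.00622351166643)) spout (np.float64(319.11344759540526), np.float64(316.6208876193348))
```

View pics/w1.png

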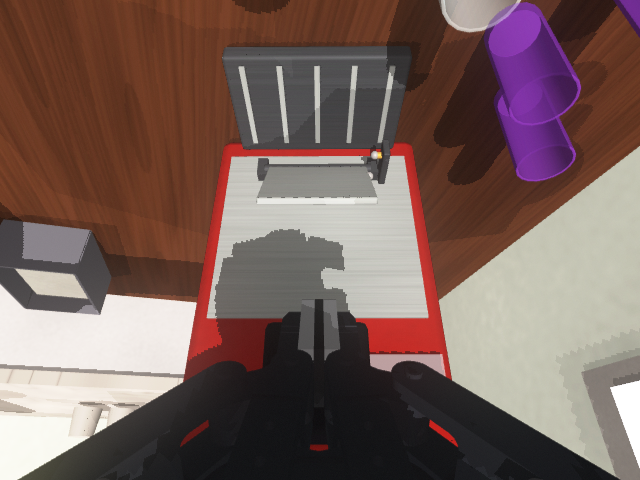

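The step's free edge is at row 201, columns 257–377, as predicted. The wrist view also shows the glass rim at (480,5) and purple look-alikes at (530,60). I'll go in behind the edge at a 50° tilt to give more clearance from the outlet head.

```bash
python3 -m jog '[{"rotation":[-5,-1.2,0],"translation":[8,-30,-31],"grip":0},{"rotation":[-9.7,-2.5,0],"translation":[16,-60,-62],"grip":0},{"rotation":[-9.7,-2.5,0],"translation":[24,-90,-93],"grip":0},{"rotation":[-9.7,-2.5,0],"translation":[31,-119,-123],"grip":0},{"rotation":[-9.7,-2.5,0],"translation":[31,-119,-123],"grip":0},{"rotation":[-9.7,-2.5,0],"translation":[31,-119,-123],"grip":0},{"rotation":[-9.7,-2.5,0],"translation":[35,-134,-136],"grip":0},{"rotation":[-9.7,-2.5,0],"translation":[38,-149,-149],"grip":0},{"rotation":[-9.7,-2.5,0],"translation":[41,-159,-158],"grip":0},{"rotation":[-9.7,-2.5,0],"translation":[44,-169,-166],"grip":0},{"rotation":[-9.7,-2.5,0],"translation":[46,-179,-175],"grip":0},{"rotation":[-9.7,-2.5,0],"translation":[46,-179,-175],"grip":0},{"rotation":[-9.7,-2.5,0],"translation":[46,-179,-175],"grip":0}]'
python3 - <<'E'
from h import *
o=readout.get_obs();d=o['ee_pos']-O;print(-d@n,d@t,d[2],o['wrist_force'])
p,dd=imaging.camera('scene');cv2.imwrite('pics/s1.png',cv2.resize(p[80:280,200:440,::-1],(720,600),interpolation=cv2.INTER_CUBIC))
E
```

```text
time: 5.1
ee_pos: [0.5524, -0.1669, 0.1676]
tcp_rot: [179.9, 50.0, 104.4]
wrist_force: [-0.2, 0.1, 0.1]
opening: -0.0004
grasp_force: 0.0
0.046602926473668836 0.0012328367038436181 0.16756485353293799 [-0.21099188  0.11174544  0.05858187]
```

View pics/s1.png

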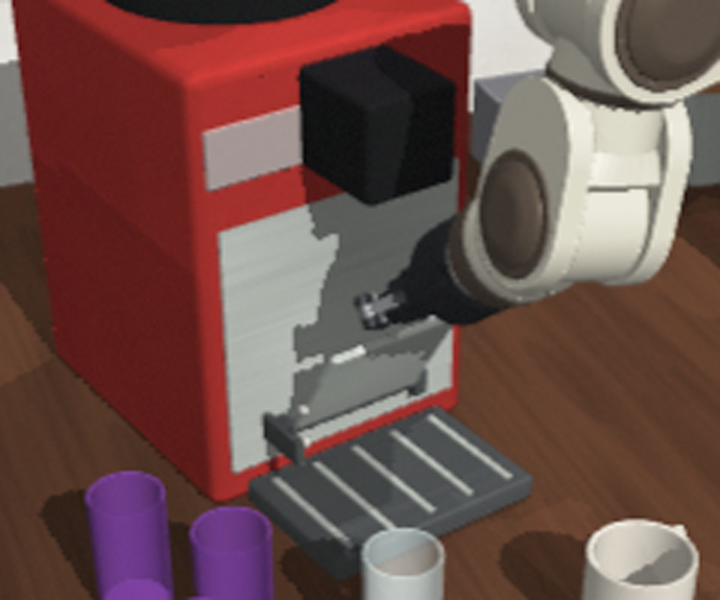

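The scene crop shows the fingertip at (375,308), just above and behind the step edge at (350,355). I'll go 10 mm deeper, then sweep the arc.

```bash
python3 - <<'E'
from h import *
A=np.array([.0466,.1676])
for a,r,ph in [(22.3,.0894,50),(30,.09,50),(38,.09,50),(46,.091,50),(52,.092,50),(58,.093,48),(64,.094,46),(70,.095,44),(75,.096,42),(80,.097,40),(84,.097,40),(88,.097,40),(90,.097,40),(91,.097,40)]:
    p=np.radians(ph);K=np.array([.012,.07])+r*np.array([np.sin(np.radians(a)),np.cos(np.radians(a))])
    P=K-.011*np.array([np.cos(p),-np.sin(p)]);d=P-A
    print(a,(1000*(-n*d[0]+z*d[1])).round(1).tolist(),((50-ph)*t).round(1).tolist())
E
```

```text
22.3 [1.9, -7.5, -6.5] [0.0, 0.0, 0.0]
30 [-0.8, 3.2, -11.2] [0.0, 0.0, 0.0]
38 [-3.4, 13.3, -18.3] [0.0, 0.0, 0.0]
46 [-5.9, 23.0, -26.0] [0.0, 0.0, 0.0]
52 [-7.7, 29.8, -32.5] [0.0, 0.0, 0.0]
58 [-9.2, 35.7, -40.1] [1.9, 0.5, 0.0]
64 [-10.6, 40.9, -48.5] [3.9, 1.0, 0.0]
70 [-11.7, 45.3, -57.5] [5.8, 1.5, 0.0]
75 [-12.5, 48.4, -65.4] [7.7, 2.0, 0.0]
80 [-13.1, 50.8, -73.7] [9.7, 2.5, 0.0]
84 [-13.3, 51.7, -80.4] [9.7, 2.5, 0.0]
88 [-13.5, 52.2, -87.1] [9.7, 2.5, 0.0]
90 [-13.5, 52.3, -90.5] [9.7, 2.5, 0.0]
91 [-13.5, 52.2, -92.2] [9.7, 2.5, 0.0]
```

```bash
python3 -m jog '[{"rotation":[0,0,0],"translation":[1,-4,-3],"grip":0},{"rotation":[0,0,0],"translation":[2,-8,-6],"grip":0},{"rotation":[0,0,0],"translation":[1,-2,-9],"grip":0},{"rotation":[0,0,0],"translation":[-1,3,-11],"grip":0},{"rotation":[0,0,0],"translation":[-2,8,-15],"grip":0},{"rotation":[0,0,0],"translation":[-3,13,-18],"grip":0},{"rotation":[0,0,0],"translation":[-5,18,-22],"grip":0},{"rotation":[0,0,0],"translation":[-6,23,-26],"grip":0},{"rotation":[0,0,0],"translation":[-8,30,-32],"grip":0},{"rotation":[2,0.5,0],"translation":[-9,36,-40],"grip":0},{"rotation":[4,1,0],"translation":[-10,41,-48],"grip":0},{"rotation":[4,1,0],"translation":[-10,41,-48],"grip":0}]'
```

```text
time: 6.35
ee_pos: [0.5416, -0.1262, 0.1175]
tcp_rot: [-179.9, 45.8, 104.5]
wrist_force: [-0.3, -0.7, 0.1]
opening: 0.0002
grasp_force: 0.0
```

```bash
cat > edge.py <<'E'
from h import *
rs=[]
for c in ['scene','top']:
    T,i=T_of(c);imaging.camera(c);r=spotter.mark_of(c,'step_edge')
    print(c,[(np.round(x['uv'],1),round(x['confidence'],2)) for x in r[:2]])
    if r: rs.append(ray(T,i,r[0]['uv']))
    print('level pred',np.round(proj(T,i,M(.122,0,.07)),1))
if len(rs)==2:
    d=tri(rs)-O;o,h=-d@n,d[2];print('edge o,l,z',o,d@t,h,'angle',np.arctan2(o-.012,h-.07),'len',np.hypot(o-.012,h-.07))
o=readout.get_obs();d=o['ee_pos']-O;print('tcp o,l,z',-d@n,d@t,d[2],o['wrist_force'],o['time'])
E
python3 edge.py
```

```text
scene [(array([343.7, 215.8]), 0.92), (array([411.7, 295.9]), 0.67)]
level pred [343.2 234.8]
top [(array([409.7, 267.9]), 0.8)]
level pred [398.3 271.8]
edge o,l,z 0.11148646355076024 -0.0016598971467611005 0.11875893687347122 angle 1.1150950043053491 len 0.1107925555029213
tcp o,l,z 0.08820044042422732 0.0011238546144144343 0.11838165138520892 [-0.43183224  0.53165822  0.34999036] 6.55
```

```bash
python3 -m jog '[{"rotation":[2,0.5,0],"translation":[-1,4,-9],"grip":0},{"rotation":[3,0.8,0],"translation":[-1,6,-13],"grip":0},{"rotation":[4,1,0],"translation":[-2,7,-17],"grip":0},{"rotation":[5,1.3,0],"translation":[-2,9,-21],"grip":0},{"rotation":[6,1.5,0],"translation":[-2,10,-25],"grip":0},{"rotation":[6,1.5,0],"translation":[-3,11,-29],"grip":0},{"rotation":[6,1.5,0],"translation":[-3,11,-32],"grip":0},{"rotation":[6,1.5,0],"translation":[-3,11,-35],"grip":0},{"rotation":[6,1.5,0],"translation":[-3,11,-38],"grip":0},{"rotation":[6,1.5,0],"translation":[-3,11,-40],"grip":0},{"rotation":[6,1.5,0],"translation":[-3,11,-40],"grip":0}]'; python3 edge.py
```

```text
time: 7.65
ee_pos: [0.5386, -0.1156, 0.0778]
tcp_rot: [180.0, 39.7, 104.5]
wrist_force: [-0.9, -1.1, -0.4]
opening: 0.0001
grasp_force: 0.0
scene [(array([342.8, 233.4]), 0.59)]
level pred [343.2 234.8]
top [(array([400.3, 269.9]), 0.93)]
level pred [398.3 271.8]
edge o,l,z 0.11906470865977539 0.0011881688522287898 0.07304940702742899 angle 1.5423221181809406 len 0.10710812631925515
tcp o,l,z 0.09960323396367421 0.001053382258920576 0.07842957080261526 [ 0.38173531 -0.19392205 -0.58483883] 7.85
```

```bash
python3 -m jog '[{"rotation":[0,0,0],"translation":[-8,31,38],"grip":0},{"rotation":[0,0,0],"translation":[-19,75,92],"grip":40},{"rotation":[0,0,0],"translation":[5,120,120],"grip":85},{"rotation":[0,0,0],"translation":[20,165,150],"grip":85},{"rotation":[0,0,0],"translation":[35,210,165],"grip":85},{"rotation":[0,0,0],"translation":[49,266,172],"grip":85},{"rotation":[0,0,0],"translation":[49,266,172],"grip":85},{"rotation":[0,0,0],"translation":[49,266,172],"grip":85},{"rotation":[0,0,0],"translation":[49,266,172],"grip":85},{"rotation":[0,0,0],"translation":[49,266,172],"grip":85}]'
python3 - <<'E'
from h import *
T,i=T_of('wrist');p,d=imaging.camera('wrist');np.save('w2.npy',d);cv2.imwrite('pics/w2.png',p[:,:,::-1])
for k in ['glass','step_edge','step_spot']:
    print(k,[(np.round(r['uv'],1),round(r['confidence'],2)) for r in spotter.mark_of('wrist',k)[:4]])
C=cloud(T,i,d)
G=np.array([.6145,.0464,0]);print('pred foot',proj(T,i,G),'rim',proj(T,i,G+z*.11))
# scene & top: glass rim/foot ellipses via depth
for c in ['scene','top']:
    Tc,ic=T_of(c);pc,dc=imaging.camera(c);Cc=cloud(Tc,ic,dc)
    m=(np.linalg.norm(Cc[...,:2]-G[:2],axis=-1)<.05)&(Cc[...,2]>.02)&(Cc[...,2]<.14)&(dc>0)
    Q=Cc[m];print(c,m.sum(),np.percentile(Q,[1,50,99],axis=0).round(4).tolist() if len(Q) else '')
    top=Q[Q[:,2]>.1]; print('rim',len(top),top.min(0).round(4) if len(top) else '',top.max(0).round(4) if len(top) else '')
    print([(np.round(r['uv'],1),round(r['confidence'],2)) for r in spotter.mark_of(c,'glass')[:5]], [np.round(r['box'],1).tolist() for r in spotter.spot_in(c,'glass')[:5]])
m=(np.linalg.norm(C[...,:2]-G[:2],axis=-1)<.05)&(C[...,2]>.02)&(C[...,2]<.14);print('wrist',m.sum(),np.percentile(C[m],[1,50,99],axis=0).round(4).tolist() if m.sum() else '')
# step plane from wrist depth
r=(C-O);o=-(r@n);l=r@t;m=(o>.02)&(o<.115)&(abs(l)<.055)&(C[...,2]>.04)&(C[...,2]<.1)
if m.sum():
    A=np.c_[o[m],np.ones(m.sum())];s=np.linalg.lstsq(A,C[...,2][m],rcond=None)[0];print('step',m.sum(),'slope',s[0],'z',np.median(C[...,2][m]))
E
```

```text
time: 8.85
ee_pos: [0.5876, 0.1495, 0.2503]
tcp_rot: [180.0, 39.7, 104.4]
wrist_force: [0.4, -0.2, 1.2]
opening: 0.085
grasp_force: 0.0
glass [(array([412.1, 213.2]), 0.8), (array([394. , 171.2]), 0.67)]
step_edge [(array([216.6, 235.7]), 0.81)]
step_spot [(array([223.4, 258.6]), 0.94)]
pred foot (np.float64(319.27303719946144), np.float64(111.48388983621032)) rim (np.float64(319.6239594274174), np.float64(202.36086876237908))
scene 1205 [[0.5864, 0.0199, 0.0224], [0.617, 0.0665, 0.0807], [0.6409, 0.0782, 0.112]]
rim 267 [0.5842 0.0184 0.1   ] [0.642  0.0794 0.1135]
[(array([244. , 282.2]), 0.9), (array([277.6, 292.4]), 0.72), (array([332.9, 303.8]), 0.71), (array([271.4, 325.4]), 0.69)] [[333.9, 284.2, 23.9, 54.2], [268.6, 307.2, 26.5, 53.8], [241.4, 261.8, 27.3, 52.1], [277.0, 274.7, 29.6, 56.4]]
top 438 [[0.5853, 0.0218, 0.0243], [0.6256, 0.0493, 0.0918], [0.6408, 0.0762, 0.1132]]
rim 187 [0.5857 0.0201 0.1004] [0.6412 0.0764 0.1147]
[(array([351.5, 182.9]), 0.87), (array([307. , 159.7]), 0.8), (array([384.4, 153.5]), 0.76)] [[322.7, 232.5, 34.0, 33.4], [353.3, 175.8, 30.6, 37.5], [391.2, 143.2, 36.4, 39.2], [307.1, 150.2, 30.5, 41.1]]
wrist 7274 [[0.5846, 0.0232, 0.0216], [0.6099, 0.0696, 0.0825], [0.6386, 0.0784, 0.1101]]
step 3305 slope 9.322231660755641e-05 z 0.06965428701483525
```

View pics/w2.png

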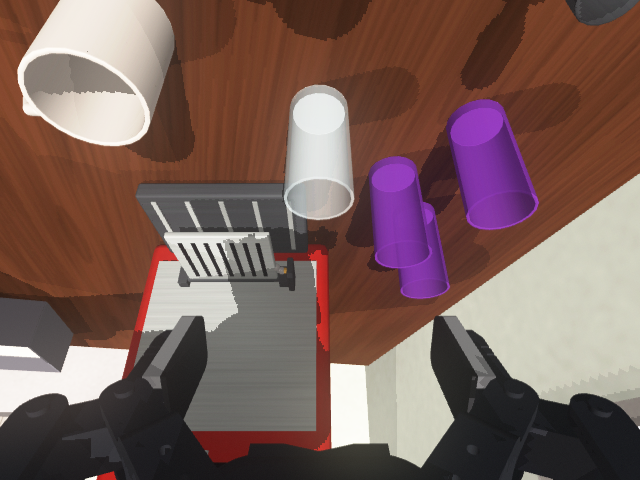

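The step is level (plane slope 0, z 69.7 mm). The clear glass stands at foot (319,112), rim (319,198), with the purple look-alikes off to the right at (400,210), (490,160) and (425,250).

```bash
python3 - <<'E'
from h import *
from scipy.optimize import least_squares
Q=[]
for c in ['scene','top','wrist']:
    T,i=T_of(c);d=imaging.camera(c)[1];C=cloud(T,i,d)
    m=(np.linalg.norm(C[...,:2]-[.6137,.049],axis=-1)<.045)&(C[...,2]>.02)&(C[...,2]<.105)&(d>0);q=C[m]
    if c!='top':
        f=least_squares(lambda x:np.hypot(*(q[:,:2]-x[:2]).T)-x[2],[.6137,.049,.029],loss='soft_l1',f_scale=.002);print(c,len(q),f.x.round(4))
    m=(np.linalg.norm(C[...,:2]-[.6137,.049],axis=-1)<.045)&(C[...,2]>.105)&(C[...,2]<.118)&(d>0);q=C[m]
    f=least_squares(lambda x:np.hypot(*(q[:,:2]-x).T)-.0285,[.6137,.049],loss='soft_l1',f_scale=.002);print(c,'rim',len(q),f.x.round(4),np.percentile(q[:,2],[50,95]))
g=np.array([.6137,.0485,0]);r=g-O;print('glass o,l',-r@n,r@t)
E
```

```text
scene 1030 [0.6128 0.0489 0.0271]
scene rim 173 [0.6127 0.0491] [0.10937464 0.11273725]
top rim 172 [0.6133 0.0487] [0.11041222 0.11277383]
wrist 6204 [0.6124 0.0509 0.027 ]
wrist rim 1026 [0.6125 0.0504] [0.10881593 0.11022241]
glass o,l 0.23982246399999996 0.11442438700000006
```

```bash
python3 -m jog '[{"rotation":[0,0,0],"translation":[5,-20,-44],"grip":85},{"rotation":[0,0,0],"translation":[10,-40,-88],"grip":85},{"rotation":[0,0,0],"translation":[10,-40,-88],"grip":85},{"rotation":[0,0,0],"translation":[16,-64,-117],"grip":85},{"rotation":[0,0,0],"translation":[22,-88,-147],"grip":85},{"rotation":[0,0,0],"translation":[26,-102,-164],"grip":85},{"rotation":[0,0,0],"translation":[29,-115,-180],"grip":85},{"rotation":[0,0,0],"translation":[29,-115,-180],"grip":85},{"rotation":[0,0,0],"translation":[29,-115,-180],"grip":85}]' 22
python3 - <<'E'
from h import *
o=readout.get_obs();d=o['ee_pos']-O;print(-d@n,d@t,d[2],o['wrist_force'])
p,_=imaging.camera('wrist');cv2.imwrite('pics/w3.png',p[:,:,::-1])
E
```

```text
time: 10.4
ee_pos: [0.6173, 0.036, 0.0718]
tcp_rot: [179.8, 39.7, 104.3]
wrist_force: [0.6, 0.6, -0.4]
opening: 0.0845
grasp_force: 0.0
0.2268184416808586 0.11482506812406963 0.07184206100834242 [ 0.599757    0.59029203 -0.42305439]
```

View pics/w3.png

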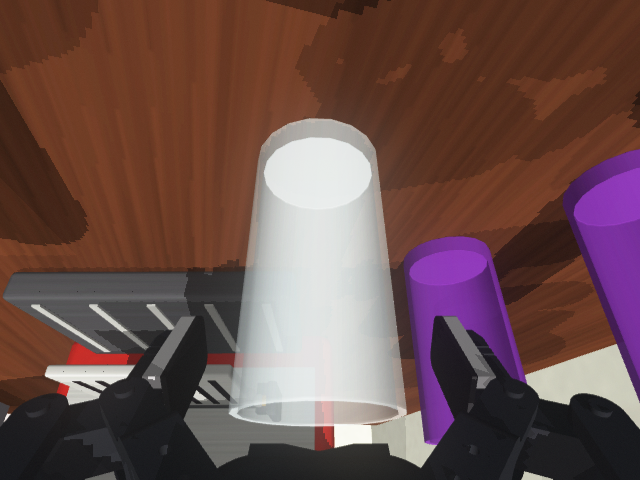

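The glass (foot at (318,175), rim at (318,412)) is centred between the pads, with a purple one clear behind. I'll close lightly.

```bash
python3 -m jog '[{"rotation":[0,0,0],"translation":[0,0,0],"grip":70},{"rotation":[0,0,0],"translation":[0,0,0],"grip":64},{"rotation":[0,0,0],"translation":[0,0,0],"grip":61},{"rotation":[0,0,0],"translation":[0,0,0],"grip":59},{"rotation":[0,0,0],"translation":[0,0,0],"grip":57},{"rotation":[0,0,0],"translation":[0,0,0],"grip":55},{"rotation":[0,0,0],"translation":[0,0,0],"grip":50},{"rotation":[0,0,0],"translation":[0,0,0],"grip":50},{"rotation":[0,0,0],"translation":[0,0,0],"grip":50}]' 24
```

```text
time: 11.35
ee_pos: [0.6171, 0.0355, 0.0707]
tcp_rot: [179.9, 39.7, 104.4]
wrist_force: [-0.1, 3.3, 5.3]
opening: 0.058
grasp_force: 26.4
```

```bash
python3 -m jog '[{"rotation":[0,0,0],"translation":[0,0,3],"grip":50},{"rotation":[0,0,0],"translation":[0,0,8],"grip":50},{"rotation":[0,0,0],"translation":[0,0,15],"grip":50},{"rotation":[0,0,0],"translation":[0,0,22],"grip":50},{"rotation":[0,0,0],"translation":[0,0,30],"grip":50},{"rotation":[0,0,0],"translation":[0,0,30],"grip":50}]'
python3 - <<'E'
from h import *
o=readout.get_obs();d=o['ee_pos']-O;print('tcp',-d@n,d@t,d[2],o['tcp_rot'],o['wrist_force'],o['opening'],o['grasp_force'])
T,i=T_of('wrist');dd=imaging.camera('wrist')[1];C=cloud(T,i,dd)
for c in ['wrist','scene']:
    if c=='scene': T,i=T_of(c);C=cloud(T,i,imaging.camera(c)[1])
    r=C-O;oo=-(r@n);l=r@t;m=(abs(oo-.2412)<.033)&(abs(l-.1145)<.033)&(C[...,2]>.02)&(C[...,2]<.155)
    print(c,m.sum(),np.percentile(np.c_[oo[m],l[m],C[...,2][m]],[1,50,99],axis=0).round(4).tolist())
E
```

```text
time: 11.95
ee_pos: [0.6174, 0.0355, 0.1019]
tcp_rot: [179.8, 39.7, 104.3]
wrist_force: [0.1, -0.4, -2.2]
opening: 0.0578
grasp_force: 26.0
tcp 0.22632560093637819 0.1148095551568429 0.1019385655656168 [179.77758072  39.6843628  104.31101204] [ 0.13087273 -0.39239921 -2.15282187] 0.05780892596827313 26.016582269221544
wrist 48625 [[0.2149, 0.0829, 0.0343], [0.2653, 0.114, 0.1122], [0.2718, 0.146, 0.1409]]
scene 930 [[0.2121, 0.0953, 0.0329], [0.2609, 0.1266, 0.0831], [0.2692, 0.1427, 0.1413]]
```

```bash
python3 -m jog '[{"rotation":[0,0,0],"translation":[0,0,15],"grip":50},{"rotation":[0,0,0],"translation":[0,0,35],"grip":50},{"rotation":[0,0,0],"translation":[0,0,55],"grip":50},{"rotation":[0,0,0],"translation":[-10,-5,68],"grip":50},{"rotation":[0,0,0],"translation":[-25,-13,70],"grip":50},{"rotation":[0,0,0],"translation":[-45,-23,70],"grip":50},{"rotation":[0,0,0],"translation":[-65,-33,70],"grip":50},{"rotation":[0,0,0],"translation":[-85,-44,70],"grip":50},{"rotation":[0,0,0],"translation":[-98,-50,70],"grip":50},{"rotation":[0,0,0],"translation":[-105,-54,70],"grip":50},{"rotation":[0,0,0],"translation":[-105,-54,70],"grip":50}]'
cat > chk.py <<'E'
from h import *
from scipy.optimize import least_squares
ob=readout.get_obs();d=ob['ee_pos']-O;to,tl=-d@n,d@t;print('tcp',to,tl,d[2],ob['tcp_rot'],ob['wrist_force'],ob['grasp_force'],ob['time'])
for c in ['scene','top','wrist']:
    T,i=T_of(c);C=cloud(T,i,imaging.camera(c)[1]);r=C-O;o=-(r@n);l=r@t;h=C[...,2]
    m=(abs(l)<.08)&(o>.03)&(o<.12)&(abs(h-.07)<.006)
    if m.sum()>100: print(c,'step',m.sum(),'l',np.percentile(l[m],[.5,99.5]).round(4),'o',np.percentile(o[m],[.5,99.5]).round(4),'z',np.median(h[m]).round(4))
    m=(abs(l)<.1)&(o>.06)&(o<.11)&(h>.285)&(h<.385)
    if m.sum()>100: print(c,'head',m.sum(),'l',np.percentile(l[m],[.5,99.5]).round(4),'o max',np.percentile(o[m],99.5).round(4),'z',np.percentile(h[m],[1,99]).round(4))
    zt=d[2]+.039
    m=(abs(l-tl)<.04)&(abs(o-to-.0154)<.04)&(abs(h-zt)<.006)
    if m.sum()>30:
        q=np.c_[o[m],l[m]];f=least_squares(lambda x:np.hypot(*(q-x).T)-.0285,[to+.0154,tl],loss='soft_l1',f_scale=.001);print(c,'rim-tcp',m.sum(),(f.x-[to,tl]).round(4),np.percentile(h[m],95)-d[2])
E
python3 chk.py
```

```text
time: 13.15
ee_pos: [0.5111, -0.0191, 0.1708]
tcp_rot: [179.9, 39.7, 104.4]
wrist_force: [-0.1, 0.5, -2.2]
opening: 0.0574
grasp_force: 26.5
tcp 0.20003179840303265 -0.001773948515367836 0.17083418902077713 [179.89215655  39.68821503 104.37578818] [-0.06897531  0.45415004 -2.18274729] 26.495939176529646 13.15
scene step 1118 l [-0.0612  0.0796] o [0.0304 0.1194] z 0.0711
scene head 1398 l [-0.0407  0.0393] o max 0.093 z [0.2947 0.3724]
scene rim-tcp 63 [0.0153 0.0041] 0.04334991269967278
top step 2991 l [-0.0608  0.0699] o [0.0326 0.1197] z 0.0707
top head 2305 l [-0.0404  0.038 ] o max 0.0906 z [0.2991 0.3728]
top rim-tcp 276 [0.0156 0.001 ] 0.043315299852759837
wrist step 881 l [-0.0621  0.0797] o [0.0338 0.12  ] z 0.0697
wrist rim-tcp 9729 [0.0164 0.0002] 0.03920816182472772
```

```bash
python3 -m jog '[{"rotation":[0,0,0],"translation":[0,0,-10],"grip":50},{"rotation":[0,0,0],"translation":[2,-8,-20],"grip":50},{"rotation":[0,0,0],"translation":[6,-24,-20],"grip":50},{"rotation":[0,0,0],"translation":[11,-44,-20],"grip":50},{"rotation":[0,0,0],"translation":[16,-64,-20],"grip":50},{"rotation":[0,0,0],"translation":[22,-84,-20],"grip":50},{"rotation":[0,0,0],"translation":[27,-104,-20],"grip":50},{"rotation":[0,0,0],"translation":[31,-120,-20],"grip":50},{"rotation":[0,0,0],"translation":[34,-132,-20],"grip":50},{"rotation":[0,0,0],"translation":[36,-140,-20],"grip":50},{"rotation":[0,0,0],"translation":[37,-144,-20],"grip":50},{"rotation":[0,0,0],"translation":[37,-144,-20],"grip":50},{"rotation":[0,0,0],"translation":[37,-144,-20],"grip":50}]'; python3 chk.py
```

```text
time: 14.6
ee_pos: [0.5488, -0.1623, 0.15]
tcp_rot: [180.0, 39.7, 104.4]
wrist_force: [1.0, 0.5, -2.8]
opening: 0.0579
grasp_force: 26.5
tcp 0.051936827973051845 -0.0010437809444798934 0.15002573079722642 [179.96200304  39.67645299 104.44445657] [ 0.96787419  0.53868995 -2.80602802] 26.497629694640636 14.6
scene step 883 l [-0.063   0.0794] o [0.031  0.1198] z 0.071
scene head 1393 l [-0.0396  0.0392] o max 0.0929 z [0.2945 0.3722]
scene rim-tcp 38 [0.0192 0.0155] 0.04389028813984924
top step 295 l [-0.0611  0.0764] o [0.0303 0.1192] z 0.0706
top head 2300 l [-0.0405  0.038 ] o max 0.0906 z [0.2995 0.3728]
top rim-tcp 102 [0.0271 0.0003] 0.04378801221223427
wrist step 33154 l [-0.0613  0.0749] o [0.0317 0.1199] z 0.0699
wrist rim-tcp 10392 [ 0.0162 -0.0006] 0.03977043118120768
```

```bash
python3 -m jog '[{"rotation":[0,0,0],"translation":[0,0,-3],"grip":50},{"rotation":[0,0,0],"translation":[0,0,-6],"grip":50},{"rotation":[0,0,0],"translation":[0,0,-8],"grip":50},{"rotation":[0,0,0],"translation":[0,0,-8],"grip":50},{"rotation":[0,0,0],"translation":[0,0,-8],"grip":50}]'
python3 -m jog '[{"rotation":[0,0,0],"translation":[0,0,-0.5],"grip":50},{"rotation":[0,0,0],"translation":[0,0,-1],"grip":50},{"rotation":[0,0,0],"translation":[0,0,-1.5],"grip":50},{"rotation":[0,0,0],"translation":[0,0,-1.5],"grip":50},{"rotation":[0,0,0],"translation":[0,0,-1.5],"grip":50}]'
```

```text
time: 15.25
ee_pos: [0.5488, -0.1626, 0.1422]
tcp_rot: [179.9, 39.7, 104.4]
wrist_force: [0.8, 0.6, -2.5]
opening: 0.0575
grasp_force: 26.5
time: 15.75
ee_pos: [0.5489, -0.1626, 0.1408]
tcp_rot: [179.9, 39.7, 104.4]
wrist_force: [-0.4, 0.6, -1.9]
opening: 0.0577
grasp_force: 26.5
```

```bash
python3 -m jog '[{"rotation":[0,0,0],"translation":[0,0,-0.3],"grip":50},{"rotation":[0,0,0],"translation":[0,0,-0.6],"grip":50},{"rotation":[0,0,0],"translation":[0,0,-0.6],"grip":50},{"rotation":[0,0,0],"translation":[0,0,-0.6],"grip":50}]'
python3 -m jog '[{"rotation":[0,0,0],"translation":[0,0,-0.3],"grip":50},{"rotation":[0,0,0],"translation":[0,0,-0.6],"grip":50},{"rotation":[0,0,0],"translation":[0,0,-0.6],"grip":50},{"rotation":[0,0,0],"translation":[0,0,-0.6],"grip":50}]'
```

```text
time: 16.15
ee_pos: [0.5489, -0.1627, 0.1406]
tcp_rot: [179.9, 39.7, 104.4]
wrist_force: [-1.3, 1.2, 3.4]
opening: 0.0579
grasp_force: 26.7
time: 16.55
ee_pos: [0.549, -0.1628, 0.1406]
tcp_rot: [179.9, 39.8, 104.4]
wrist_force: [-3.8, 2.4, 6.0]
opening: 0.0575
grasp_force: 26.8
```

Soft contact. I'll ease back 0.6 mm and open the fingers slowly.

```bash
python3 -m jog '[{"rotation":[0,0,0],"translation":[0,0,0.5],"grip":50},{"rotation":[0,0,0],"translation":[0,0,0.6],"grip":56},{"rotation":[0,0,0],"translation":[0,0,0.6],"grip":60},{"rotation":[0,0,0],"translation":[0,0,0.6],"grip":64},{"rotation":[0,0,0],"translation":[0,0,0.6],"grip":72},{"rotation":[0,0,0],"translation":[0,0,0.6],"grip":80},{"rotation":[0,0,0],"translation":[0,0,0.6],"grip":85},{"rotation":[0,0,0],"translation":[0,0,0.6],"grip":85},{"rotation":[0,0,0],"translation":[0,0,0.6],"grip":85},{"rotation":[0,0,0],"translation":[0,0,0.6],"grip":85}]'
python3 - <<'E'
from h import *
p,_=imaging.camera('wrist');cv2.imwrite('pics/w4.png',p[:,:,::-1])
E
```

```text
time: 17.55
ee_pos: [0.5489, -0.1626, 0.1402]
tcp_rot: [179.9, 39.7, 104.4]
wrist_force: [0.2, -0.4, 0.1]
opening: 0.0846
grasp_force: 0.0
```

View pics/w4.png

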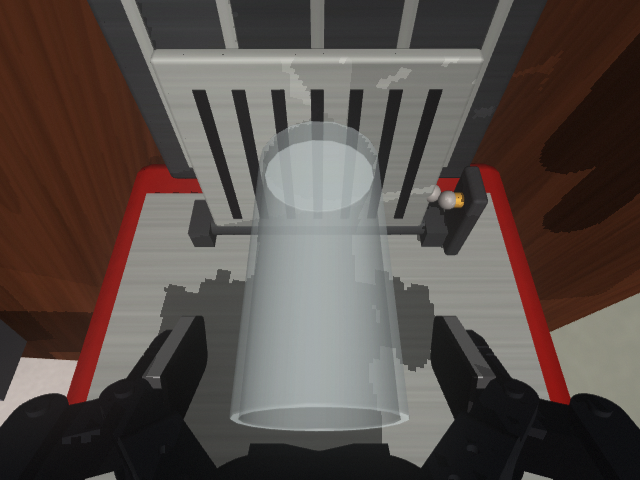

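The glass stands free on the step at (318,180), fingers clear on both sides. I'll retreat along the finger axis.

```bash
python3 -m jog '[{"rotation":[0,0,0],"translation":[-1,4,5],"grip":85},{"rotation":[0,0,0],"translation":[-3,12,15],"grip":85},{"rotation":[0,0,0],"translation":[-6,25,31],"grip":85},{"rotation":[0,0,0],"translation":[-11,44,54],"grip":85},{"rotation":[0,0,0],"translation":[-16,62,77],"grip":85},{"rotation":[0,0,0],"translation":[-24,93,115],"grip":85},{"rotation":[0,0,0],"translation":[-32,124,153],"grip":85},{"rotation":[0,0,0],"translation":[-40,156,192],"grip":85},{"rotation":[0,0,0],"translation":[-40,156,192],"grip":85},{"rotation":[0,0,0],"translation":[-40,156,192],"grip":85}]'
python3 - <<'E'
from h import *
from scipy.optimize import least_squares
for c in ['scene','wrist']:
    T,i=T_of(c);p,dd=imaging.camera(c);C=cloud(T,i,dd);r=C-O;o=-(r@n);l=r@t;h=C[...,2]
    for a,b in [(.085,.11),(.14,.165),(.174,.187)]:
        m=(abs(l)<.045)&(abs(o-.067)<.045)&(h>a)&(h<b);q=np.c_[o[m],l[m]]
        if len(q)>30:
            f=least_squares(lambda x:np.hypot(*(q-x).T)-.0285,[.067,0],loss='soft_l1',f_scale=.001);print(c,a,len(q),f.x.round(4),np.percentile(h[m],97).round(4))
    if c=='wrist':
        m=(abs(l)>.035)&(abs(l)<.055)&(o>.03)&(o<.115)&(abs(h-.07)<.02);print('step slope',np.polyfit(o[m],h[m],1),m.sum())
    else: cv2.imwrite('pics/s2.png',p[:,:,::-1])
E
```

```text
time: 18.6
ee_pos: [0.5093, -0.0056, 0.3329]
tcp_rot: [179.8, 39.7, 104.5]
wrist_force: [0.5, 0.4, -0.5]
opening: 0.085
grasp_force: 0.0
scene 0.085 191 [ 0.0634 -0.0025] 0.1094
scene 0.14 295 [ 0.0647 -0.002 ] 0.1643
scene 0.174 162 [ 0.0654 -0.0014] 0.1826
wrist 0.085 954 [ 0.0652 -0.0015] 0.1093
wrist 0.14 1948 [ 0.0668 -0.0016] 0.1644
wrist 0.174 891 [ 0.0669 -0.0015] 0.1803
step slope [-0.00027752  0.06985303] 2355
```

View pics/s2.png

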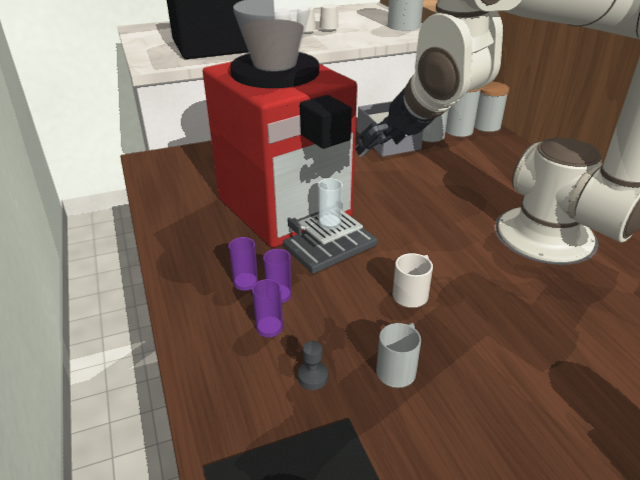

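The glass (330,205) stands upright on the level step, within about 1–2 mm of centre under the spout. The mug, jug and tamper are where they were.

```bash
python3 -c "
from workcell import bot
print(bot.job_done())"
```

```text
the job is handed in; nothing more can be done
None
```

The cup step is folded down and home (measured level), the clear glass stands upright on it within about 2 mm of centre under the spout, the arm is clear, and the job was handed in at about 19 s.

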